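# Park the bottle crate

## Robot

A 6-joint arm with a two-finger parallel gripper is mounted at the origin on a cart in front of the work surface, level with it; the furniture and walls round the work are solid. World frame = base frame: x ahead of the robot, y to its left, z up, the work surface at z = 0. Lengths are in mm, angles in rad, forces in N, time in s.
With the tool pointing down it reaches from about 275 to 750 mm from the base axis. Payload 10.2 kg.
Tool frame: the origin (TCP) lies at the centre of the arm's flange, where the gripper is bolted on; the fingertips stand 173 mm ahead of it and the grasp point (between the pads) lies ahead of it (ctrl.pinch_z is the x of the grasp point in the tool frame, in mm); x points along the fingers, y is the direction in which the jaws open and shut, and the axes are right-handed (so a half turn about x gives the same grasp; the last joint's range is limited). The gripper opens to 85 mm and grips with 20 to 120 N. Pads are 22 mm wide; open, the fingers measure 114 mm over their backs; the gripper's body (76 mm by 85 mm) begins 54 mm behind the grasp point. The pads swing forward as they close: fully open they stand 13 mm farther back than shut.
Start: joints at [-1.421, 0.313, 1.498, -0, 1.331, -0.223], TCP at [191.206, -488.951, 404.694] pointing down, gripper open.
Joint ranges: [-2.94, 2.94], [-0.97, 2.17], [0.19, 2.56], [-1.23, 4.37], [0.02, 3.11], [-2.88, 2.88]. Speed limits (rad/s): [2.39, 2.39, 3.01, 3.14, 3.14, 3.14].

## Interface

Orientations are given as a rotation vector (axis times angle).
In Python, from workcell import ctrl gives the robot as it stands.
- The arm moves only by the shell command python3 -m pendant 'ROWS' [OPENING] [FORCE]. ROWS is a JSON object of lists of equal length, an entry for each row: "xyz": the shift along the tool's x, y, z as a fraction of full scale, a list of three; "twist": the turn, a rotation vector about the tool's x, y, z as a fraction of full scale, a list of three. A call has 1 to 12 rows; each row is the pose to reach, as a shift and turn from the pose commanded when the call began, along the tool's axes at that moment, turning the shorter way round; what a row does not reach only later rows make up. Full scale, the value 1, is 0.2 m for a shift and pi rad for a turn. A row lasts 1/12 s, in which the tool goes at most 41.7 mm and 7.16 degrees, less where a joint would pass 70% of its speed; a pose out of reach is approached as far as the arm can. A call with a number of a shift or a turn outside -1 to 1 is refused whole. A call with a gripper value outside its range is refused whole. OPENING is the finger opening in mm, from 0 to 85.4, set as the call begins (- or left out, the last holds). The fingers move at their own pace and stop on an object; FORCE is the grip in N (left out, the last holds). Time passes only in rows, so rows that repeat a pose let the fingers close. It gives the time, the measured TCP pose, the force and the opening at its end, in the units of the state.
- ctrl.state(): the state, without advancing time (a new reading comes with each control period).
- ctrl.snapshot(name): name is "scene" or "top" or "wrist"; returns a dict with "img" (384x512x3 uint8, blue, green, red), "range_z" (384x512 float32, mm along the optical axis (not along the pixel's ray), 0 where there is no reading), "mtx" (3x3 intrinsics, pixels), "R" (3x3) and "t" (3): a world point X has camera coordinates R X + t; the wrist camera has in their place "T_tool_cam" (4x4, takes a point from camera to tool coordinates, whose origin is the TCP and whose axes are the tool frame's). Camera axes: x right, y down, z forward; pixel columns grow to the right and rows downward; lengths in mm; the calibration is good to about 2 mm. A picture is of the moment at which its call begins: read the wrist's pose just before it.
- ctrl.hand_in(): hands the job in, once; it reports no verdict.
The state is a dict: "t": time; "joints": joint angles; "qvel": joint speeds; "tau": joint torques, N m; "tool_pos": TCP position; "eef_rot": TCP orientation; "force": force on the tool from outside, world axes, zero at the start; "moment": the same for the moment, N m; "opening": finger opening in mm.
Only numpy, scipy, OpenCV 4.12 (cv2) and the standard library are available. Lean on these libraries where they do the work, as an engineer would, in place of code of your own. Each camera call takes 0.05 s, during which the arm holds its last target. There are 200 camera calls.

## Task

Park the tall steel bottle crate in its bay, the low U-shaped frame fixed to the worktop: push it sideways until it is in line with the open front of the bay, then push it straight in until it is fully home, flush against the back stop. Push it low near its base, with the fingertips below half the height of its steel walls, so that it slides along the worktop without rocking or tipping, do not grasp or lift it, and leave the flask and the other things standing round it alone. Then let go of it and draw back.

Things in the scene. Friction and masses are not known exactly. Their poses are not given: they have to be found in the camera images.
- crate: Smooth sheet-steel crate, 2 brown bottles fixed in it, loose, 0.75-1 kg, slides at 6-12 N. Origin: centre of its underside, z up. 108 mm along x, 206 along y, flat walls from 4 to 119 mm height, bottles to 210; 4 small rubber feet. Long faces look along -x (to the robot) and +x, end faces along y. Pushed on a long face above 60 mm it may tip. Starts 12-17 cm left or right of the bay's line
- bay: Fixed U of aluminium bars 24 mm high, 14 thick, no floor. Origin: on the worktop where the crate's origin lies when fully home; x points into the bay (away from robot), y left, z up. Back stop's inner face at x=+54 mm, side bars' inner faces at y=+-116 mm (13 mm play each side); they run to x=-6, then flare out 13 mm to the open front at x=-30. Home: crate's x along bay's x
- flask: Clear glass volumetric flask, 56 mm across at the bulb, thin neck, 188 mm tall, standing loose about as far from the robot as the crate, on the other side of the bay's line (about 15 cm from the line). Origin: centre of its underside. Leave alone
- beaker: Small clear beaker, 59 mm across, 64 mm tall, standing loose about 21 cm to the left of the bay's centre. Origin: centre of its underside. Leave alone
- vial: Slim brown capped vial, 26 mm across, 100 mm tall, standing loose about 20 cm to the right of the bay's centre. Origin: centre of its underside. Leave alone
- timer: Small wedge-shaped bench timer, 71 x 77 x 50 mm, loose at the left of the worktop. Origin: centre of its underside. Leave alone
- tape: Roll of tape lying flat, 98 mm across, 25 mm tall, loose at the right of the worktop. Origin: centre of its underside. Leave alone
Things that resemble listed ones, but are neither listed nor needed, are in the scene too. Of the things that look like the crate, the larger one is meant.

How it is judged:
By the outcome, as a careful person would: the job done as asked, in the order asked, and still so for the second after the job is handed in, with the robot touching nothing.
It also fails if it takes over 61 s, if anything falls off the work surface, if the arm or the gripper's body presses on something with over 40 N, if the wrist force passes 120 N, or if a joint passes its speed limit or range.

## Working session

There is one attempt and no reset: what is moved stays moved. The work goes in short steps, Python scripts to look and compute and a shell command to move; the robot and the scene stay as the last step left them, time stands still between calls to the robot, and variables do not carry over. Pictures are saved under pics/ and viewed, about 8 in all and at most 12, crops included, and the job is handed in when it is done.

```bash
ls; mkdir -p pics; python3 - <<'E'
from workcell import ctrl
import cv2,numpy as np
s=ctrl.state();print(s, ctrl.pinch_z)
for n in("scene","top"):
    d=ctrl.snapshot(n);cv2.imwrite(f"pics/{n}0.png",d["img"]);np.savez(f"{n}0.npz",**d)
    print(n,d["mtx"],d["R"],d["t"],(d["range_z"]>0).mean())
E
```

```text
pics
{'t': 0.0, 'joints': array([-1.42138193e+00,  3.13442632e-01,  1.49843795e+00,  3.40845685e-05,
        1.33099791e+00, -2.23424418e-01]), 'qvel': array([ 3.08478560e-04, -1.38558309e-03,  6.76253885e-04, -9.14658822e-04,
        5.86987977e-05,  1.02697139e-03]), 'tau': array([-2.03444042e-04, -4.12273049e+01, -2.59740865e+01, -1.61099742e-04,
        4.21444580e-03,  5.35317881e-06]), 'tool_pos': array([ 191.21022898, -488.89950999,  404.13837505]), 'eef_rot': array([ 2.01830719,  0.38196578, -2.01814154]), 'force': array([ 0.16752279, -0.58820797,  0.79535265]), 'moment': array([ 0.07815349, -0.06294607, -0.01369123]), 'opening': 85.28183895683982} 154.70000000000002
scene [[435.24107137   0.         254.67223836]
 [  0.         435.24107137 192.29388828]
 [  0.           0.           1.        ]] [[ 0.99322855 -0.11592854 -0.00759104]
 [-0.10294307 -0.84792267 -0.52002872]
 [ 0.05384955  0.51728881 -0.85411505]] [-555.79158564   21.24475057 1335.48179553] 0.99591064453125
top [[447.2077339    0.         252.23133132]
 [  0.         447.2077339  186.00962715]
 [  0.           0.           1.        ]] [[ 0.02613267 -0.99965543  0.00247264]
 [-0.98971987 -0.0262207  -0.14059539]
 [ 0.14061178  0.00122691 -0.99006405]] [ -81.215169    560.56884515 1300.90356168] 0.9958902994791666
```

View pics/scene0.png

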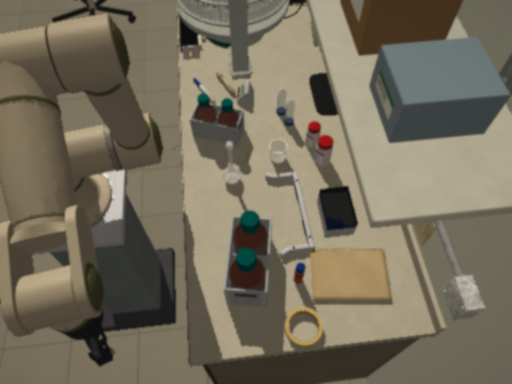

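View pics/top0.png

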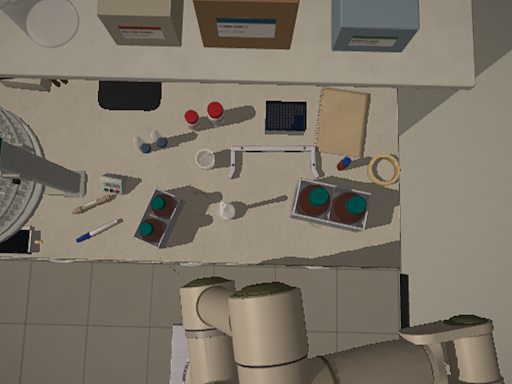

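The top view shows two crate-like things: the larger at (330,205) and a smaller one at (158,218). I choose the larger. The bay is at (273,160), the flask at (226,210), the beaker at (205,158), the vial at (345,162) and the tape at (384,169).

```bash
cat > h.py <<'E'
import numpy as np,cv2
from workcell import ctrl
def cloud(d):
    z=d["range_z"];v,u=np.indices(z.shape);K=d["mtx"]
    c=np.stack([(u-K[0,2])/K[0,0]*z,(v-K[1,2])/K[1,1]*z,z],-1)
    if "R" in d: W=(c-d["t"])@d["R"]
    else: W=c
    W[z==0]=np.nan
    return W
def rect(P,nm):
    r=cv2.minAreaRect(P[:,:2].astype(np.float32)); print(nm,len(P),np.round(r[0],1),np.round(r[1],1),round(r[2],2)); print(np.round(cv2.boxPoints(r),1).tolist()); return r
def sel(W,u0,u1,v0,v1,z0,z1):
    w=W[v0:v1,u0:u1].reshape(-1,3); return w[(w[:,2]>z0)&(w[:,2]<z1)]
def cray(d,u,v,h):
    K=d["mtx"];r=d["R"].T@np.array([(u-K[0,2])/K[0,0],(v-K[1,2])/K[1,1],1]);o=-d["R"].T@d["t"];return o+r*(h-o[2])/r[2]
E
python3 - <<'E'
from h import *
d=np.load("top0.npz");W=cloud(d)
print("table z",np.nanmedian(W[225:245,240:280,2]))
rect(sel(W,285,378,175,235,108,126),"crate rim")
rect(sel(W,285,378,172,235,40,220),"crate all")
b=sel(W,222,330,140,185,14,32);rect(b,"bay")
rect(sel(W,232,318,143,154,16,32),"bay back")
rect(sel(W,222,240,155,185,16,32),"L");rect(sel(W,310,328,155,182,16,32),"R")
rect(sel(W,215,238,198,222,10,200),"flask");rect(sel(W,336,356,150,172,8,130),"vial");rect(sel(W,365,402,150,190,12,40),"tape")
rect(sel(W,193,217,147,172,8,90),"beaker")
for v in(210,240,255,262,266):print(v,W[v,270],W[v,360])
for u in(380,390,396,400,404):print(u,W[215,u])
im=d["img"][135:245,190:410];cv2.imwrite("pics/crop.png",cv2.resize(im,None,fx=3.5,fy=3.5,interpolation=cv2.INTER_CUBIC))
E
```

```text
table z -0.2562593271218697
crate rim 810 [ 506.8 -292. ] [206.6 108.7] 79.07
[[433.79998779296875, -383.20001220703125], [540.5999755859375, -403.79998779296875], [579.7000122070312, -200.89999389648438], [473.0, -180.3000030517578]]
crate all 2860 [ 506.7 -291.8] [207.1 109. ] 78.99
[[433.3999938964844, -383.1000061035156], [540.4000244140625, -403.8999938964844], [580.0, -200.60000610351562], [472.8999938964844, -179.8000030517578]]
bay 693 [ 652.1 -144.2] [120.3 308.3] 1.58
[[587.7000122070312, 8.199999809265137], [596.2999877929688, -300.0], [716.5, -296.6000061035156], [708.0, 11.5]]
bay back 408 [ 678.1 -129.8] [ 30.1 257.3] 4.01
[[654.0999755859375, -2.5], [672.0999755859375, -259.1000061035156], [702.0999755859375, -257.0], [684.0999755859375, -0.4000000059604645]]
L 119 [623.9  -4.2] [19.3 72.8] 83.67
[[586.5999755859375, -9.800000190734863], [659.0, -17.799999237060547], [661.0999755859375, 1.399999976158142], [588.7000122070312, 9.399999618530273]]
R 110 [ 631.1 -253.6] [73.1 19.5] 11.35
[[593.4000244140625, -251.1999969482422], [597.2000122070312, -270.29998779296875], [
[... 858 characters left out ...]
 495.4833907  -122.81528751   -1.33420682] [ 482.80012796 -347.65165741  210.80514877]
240 [ 404.13933359 -124.72176526   -2.032012  ] [ 4.11253508e+02 -3.97923133e+02 -2.93443155e-02]
255 [ 359.10809772 -125.52206822    0.96096459] [ 366.1908463  -397.96118418   -1.63633762]
262 [ 338.19099159 -126.07412222   -1.96012332] [ 345.25867731 -398.09946553   -2.88309809]
266 [ 294.99737233 -164.52335317 -900.0732842 ] [ 333.58551399 -396.03347512    5.31154925]
380 [ 489.01688418 -460.15290667   -1.40932483]
390 [ 489.87549179 -490.99877121   -2.01593864]
396 [ 490.63321977 -510.43952085   -5.22933356]
400 [ 566.92881028 -818.08380547 -896.62906376]
404 [ 563.0202268  -820.68374049 -844.64383955]
```

View pics/crop.png

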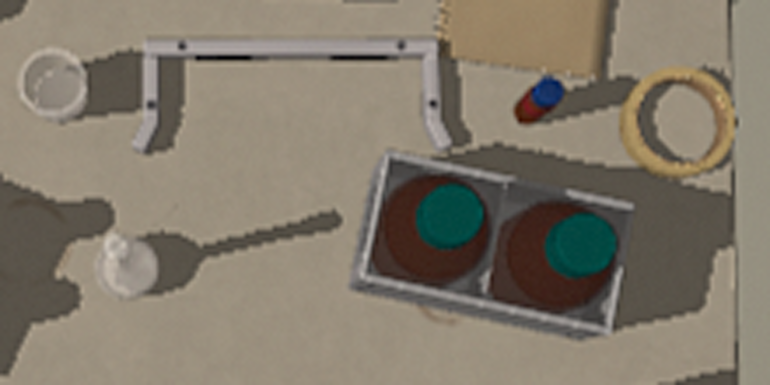

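The crop confirms the larger crate: two brown bottles, top-image corners at about (304,180), (370,193), (364,230) and (291,216). It is yawed about -11°, clear of the flask and to the right of the bay's line. Next I fit the bay pose and work out the approach.

```bash
cat >> h.py <<'E'
from scipy.spatial.transform import Rotation as Ro
def tgt(tip,dirang,tilt,L=173):
    """tool leaning back from horizontal push heading dirang (rad) by tilt(rad); jaw axis horizontal"""
    f=np.array([np.cos(dirang),np.sin(dirang),0]);x=f*np.sin(tilt)-np.array([0,0,np.cos(tilt)])
    y=np.cross([0,0,1],f);R0=Ro.from_rotvec(ctrl.state()["eef_rot"]).as_matrix()
    if y@R0[:,1]<0:y=-y
    R=np.stack([x,y,np.cross(x,y)],1);return np.array(tip)-L*x,R
def rel(p,R):
    s=ctrl.state();R0=Ro.from_rotvec(s["eef_rot"]).as_matrix()
    print("xyz",np.round(R0.T@(p-s["tool_pos"])/200,3),"twist",np.round(Ro.from_matrix(R0.T@R).as_rotvec()/np.pi,4))
def status(L=173):
    s=ctrl.state();R0=Ro.from_rotvec(s["eef_rot"]).as_matrix()
    print("t",round(s["t"],2),"tcp",np.round(s["tool_pos"],1),"tip",np.round(s["tool_pos"]+L*R0[:,0],1),"x",np.round(R0[:,0],3),"y",np.round(R0[:,1],3),"F",np.round(s["force"],1),"op",round(s["opening"],1),"q",np.round(s["joints"],2))
E
python3 - <<'E'
from h import *
d=np.load("top0.npz");W=cloud(d)
hsv=cv2.cvtColor(d["img"],cv2.COLOR_BGR2HSV)
b=sel(W,228,322,140,182,17,30)
b=b[(b[:,1]<15)&(b[:,1]>-275)]
# back bar
k=b[(b[:,0]>672)]; 
for _ in range(3):
    p=np.polyfit(k[:,1],k[:,0],1);r=b[:,0]-np.polyval(p,b[:,1]);k=b[(abs(r)<11)]
print("back",p,np.degrees(np.arctan(-p[0])),k[:,1].min(),k[:,1].max(),len(k))
th=np.arctan(-p[0]);c,s=np.cos(th),np.sin(th)
q=b[:,:2]@np.array([[c,-s],[s,c]])
print("bay-frame back x",np.percentile((k[:,:2]@np.array([[c,-s],[s,c]]))[:,0],[2,98]),"y ext",np.percentile(q[:,1],[0,1,99,100]))
a=q[(q[:,0]<668)&(q[:,0]>632)];print("arms",np.percentile(a[a[:,1]<-120][:,1],[5,50,95]),np.percentile(a[a[:,1]>-120][:,1],[5,50,95]), "xmin",q[:,0].min())
yc=(np.median(a[a[:,1]<-120][:,1])+np.median(a[a[:,1]>-120][:,1]))/2
xc=np.median((k[:,:2]@np.array([[c,-s],[s,c]]))[:,0])-61
print("bay origin",np.array([[c,-s],[s,c]])@[xc,yc],"th",np.degrees(th))
status()
rel(*tgt([500,-445,140],np.pi/2+th,np.radians(28)))
E
```

```text
back [-2.71853685e-02  6.78162131e+02] 1.5572233376180906 -256.74758883075845 1.8908237652808373 387
bay-frame back x [668.82002795 684.70492128] y ext [-285.68133419 -279.38710209  -11.15506636   -7.78539848]
arms [-274.43640903 -267.96841122 -261.91471486] [-29.10498961 -22.9993599  -16.74955729] xmin 587.7497867014016
bay origin [ 620.51366236 -128.66874256] th 1.5572233376180906
t 0.1 tcp [ 191.2 -488.9  404.2] tip [ 191.2 -488.7  231.2] x [-0.     0.001 -1.   ] y [ 0.364 -0.931 -0.001] F [-0.4 -0.3  0.7] op 85.6 q [-1.42  0.31  1.5   0.    1.33 -0.22]
xyz [ 0.557  0.741 -1.38 ] twist [-0.3818  0.1352 -0.0949]
```

```bash
python3 -m pendant '{"xyz":[[0,0.04,-0.08],[0,0.1,-0.2],[0,0.18,-0.34],[0.05,0.26,-0.48],[0.1,0.32,-0.6],[0.15,0.37,-0.69],[0.15,0.37,-0.69]],"twist":[[-0.03,0.01,-0.01],[-0.06,0.02,-0.02],[-0.09,0.03,-0.03],[-0.12,0.045,-0.035],[-0.16,0.06,-0.04],[-0.19,0.07,-0.05],[-0.19,0.07,-0.05]]}' 40; python3 -c "
from h import *
status();rel(*tgt([500,-445,140],np.pi/2+np.radians(1.56),np.radians(28)))"
```

```text
t: 0.68
tool_pos: [349.5, -507.3, 371.4]
eef_rot: [1.852, 1.083, -1.496]
force: [-0.5, 0.8, -0.2]
opening: 39.9
t 0.68 tcp [ 349.5 -507.3  371.4] tip [ 361.6 -462.3  204.8] x [ 0.07   0.26  -0.963] y [ 0.834 -0.545 -0.086] F [-0.5  0.8 -0.2] op 39.9 q [-1.18  0.57  1.2   0.16  1.58 -0.61]
xyz [ 0.408  0.722 -0.242] twist [-0.1894  0.0626 -0.0456]
```

```bash
python3 -m pendant '{"xyz":[[0.04,0.08,-0.02],[0.1,0.18,-0.06],[0.17,0.3,-0.1],[0.25,0.44,-0.15],[0.32,0.57,-0.19],[0.38,0.67,-0.225],[0.41,0.722,-0.242],[0.41,0.722,-0.242],[0.41,0.722,-0.242]],"twist":[[-0.03,0.01,-0.007],[-0.06,0.02,-0.014],[-0.09,0.03,-0.022],[-0.12,0.04,-0.03],[-0.15,0.05,-0.036],[-0.189,0.0626,-0.0456],[-0.189,0.0626,-0.0456],[-0.189,0.0626,-0.0456],[-0.189,0.0626,-0.0456]]}'; python3 -c "
from h import *
status();rel(*tgt([500,-445,35],np.pi/2+np.radians(1.56),np.radians(28)))"
```

```text
t: 1.43
tool_pos: [498.8, -528.2, 295.3]
eef_rot: [1.539, 1.567, -0.934]
force: [-0.3, 0.2, 0.8]
opening: 40.1
t 1.43 tcp [ 498.8 -528.2  295.3] tip [ 497.2 -448.   142. ] x [-0.009  0.464 -0.886] y [ 1.     0.017 -0.002] F [-0.3  0.2  0.8] op 40.1 q [-1.    0.95  0.75  0.25  1.85 -1.  ]
xyz [0.481 0.018 0.241] twist [-0.0033  0.002  -0.0011]
```

```bash
python3 -m pendant '{"xyz":[[0.05,0.002,0.025],[0.12,0.005,0.06],[0.2,0.008,0.1],[0.28,0.01,0.14],[0.36,0.015,0.18],[0.43,0.018,0.215],[0.48,0.018,0.241],[0.48,0.018,0.241],[0.48,0.018,0.241]],"twist":[[-0.003,0.002,-0.001],[-0.003,0.002,-0.001],[-0.003,0.002,-0.001],[-0.003,0.002,-0.001],[-0.003,0.002,-0.001],[-0.003,0.002,-0.001],[-0.003,0.002,-0.001],[-0.003,0.002,-0.001],[-0.003,0.002,-0.001]]}'; python3 -c "
from h import *
status();rel(*tgt([500,-415,35],np.pi/2+np.radians(1.56),np.radians(28)));rel(*tgt([497,-300,35],np.pi/2+np.radians(1.56),np.radians(28)))
d=ctrl.snapshot('scene');cv2.imwrite('pics/s1.png',cv2.resize(d['img'][170:350,190:400],None,fx=3,fy=3))"
```

```text
t: 2.18
tool_pos: [502.4, -526.4, 188.5]
eef_rot: [1.535, 1.576, -0.921]
force: [-0.2, -0.0, 0.7]
opening: 40.1
t 2.18 tcp [ 502.4 -526.4  188.5] tip [ 500.3 -445.2   35.7] x [-0.012  0.469 -0.883] y [1.    0.027 0.001] F [-0.2 -0.   0.7] op 40.1 q [-1.    1.05  0.83  0.25  1.68 -1.05]
xyz [ 0.074  0.003 -0.132] twist [ 0.0002 -0.     -0.0002]
xyz [ 0.344  0.004 -0.639] twist [ 0.0002 -0.     -0.0002]
```

View pics/s1.png

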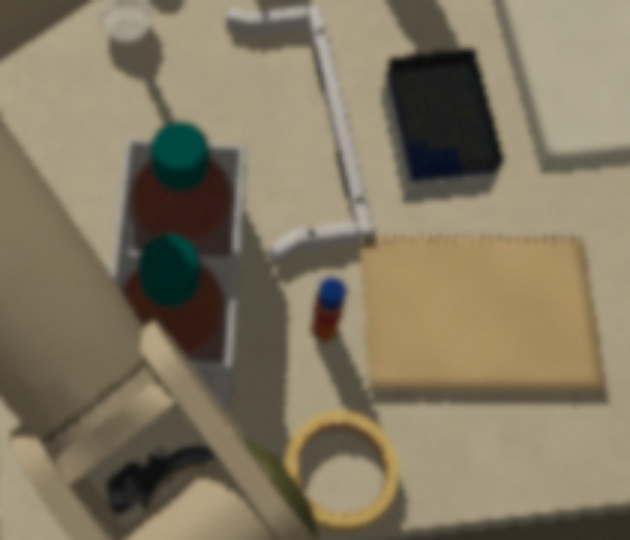

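```bash
python3 -m pendant '{"xyz":[[0.014,0,-0.026],[0.028,0,-0.053],[0.042,0,-0.079],[0.056,0,-0.106],[0.07,0.001,-0.132],[0.084,0.001,-0.158],[0.098,0.001,-0.185],[0.112,0.001,-0.211],[0.126,0.001,-0.238],[0.14,0.002,-0.264],[0.154,0.002,-0.29],[0.168,0.002,-0.317]],"twist":[[0,0,0],[0,0,0],[0,0,0],[0,0,0],[0,0,0],[0,0,0],[0,0,0],[0,0,0],[0,0,0],[0,0,0],[0,0,0],[0,0,0]]}'; cat >> h.py <<'E'
def crate(y0=-420,y1=0,x1=640):
    W=cloud(ctrl.snapshot("top")).reshape(-1,3)
    W=W[(W[:,0]>400)&(W[:,0]<x1)&(W[:,1]>y0)&(W[:,1]<y1)&(W[:,2]>108)&(W[:,2]<126)]
    return rect(W,"crate")
E
python3 -c "
from h import *
status();d=ctrl.snapshot('top');cv2.imwrite('pics/t1.png',cv2.resize(d['img'][130:290,180:420],None,fx=3,fy=3))
crate()"
```

```text
t: 3.23
tool_pos: [500.9, -454.7, 188.9]
eef_rot: [1.533, 1.573, -0.923]
force: [-0.0, -5.1, 0.2]
opening: 40.0
t 3.23 tcp [ 500.9 -454.7  188.9] tip [ 499.1 -374.    35.9] x [-0.011  0.466 -0.885] y [1.    0.027 0.002] F [-0.  -5.1  0.2] op 40.0 q [-0.94  0.92  1.09  0.27  1.54 -1.03]
crate 768 [ 502.4 -285.8] [263.5 130.9] 87.84
[[432.0, -415.0], [562.7999877929688, -419.8999938964844], [572.7000122070312, -156.60000610351562], [442.0, -151.6999969482422]]
```

View pics/t1.png

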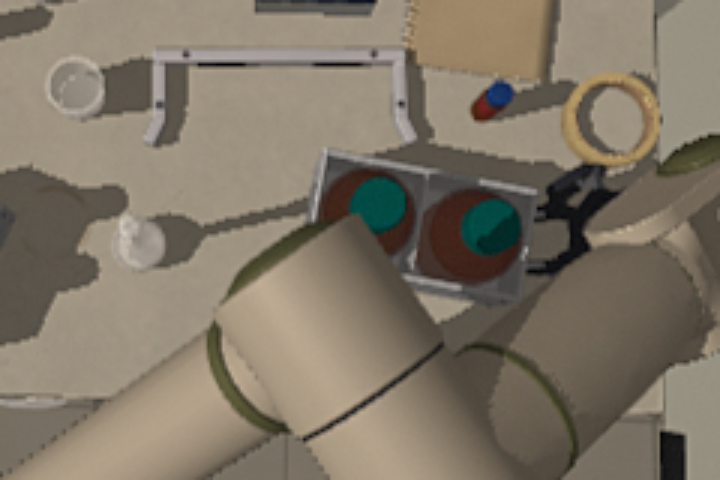

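The picture shows both fingers at the crate's right end face (about (540,240) in the crop). The crate is sliding and turning straight, with a force of about 5 N.

```bash
python3 -m pendant '{"xyz":[[0.014,0,-0.026],[0.028,0,-0.053],[0.042,0,-0.079],[0.056,0,-0.106],[0.07,0.001,-0.132],[0.084,0.001,-0.158],[0.098,0.001,-0.185],[0.112,0.001,-0.211],[0.126,0.001,-0.238],[0.14,0.002,-0.264],[0.154,0.002,-0.29],[0.168,0.002,-0.317]],"twist":[[0,0,0],[0,0,0],[0,0,0],[0,0,0],[0,0,0],[0,0,0],[0,0,0],[0,0,0],[0,0,0],[0,0,0],[0,0,0],[0,0,0]]}'; 
python3 -c "
from h import *
status()
for n in('top','scene'):
    d=ctrl.snapshot(n);np.savez(n+'2.npz',**d);W=cloud(d).reshape(-1,3)
    W=W[(W[:,0]>420)&(W[:,0]<600)&(W[:,1]>-290)&(W[:,1]<-30)&(W[:,2]>110)&(W[:,2]<125)];rect(W,n)
rel(*tgt([497,-270,35],np.pi/2+np.radians(1.56),np.radians(28)))"
```

```text
t: 4.33
tool_pos: [499.4, -383.2, 188.8]
eef_rot: [1.534, 1.573, -0.922]
force: [1.1, -5.9, -0.2]
opening: 39.9
t 4.33 tcp [ 499.4 -383.2  188.8] tip [ 497.6 -302.4   35.9] x [-0.011  0.467 -0.884] y [1.    0.027 0.002] F [ 1.1 -5.9 -0.2] op 39.9 q [-0.88  0.83  1.28  0.3   1.43 -1.01]
top 552 [ 493.8 -189. ] [205.6 108.4] 84.84
[[430.5, -286.6000061035156], [538.5, -296.29998779296875], [557.0, -91.5], [449.0, -81.80000305175781]]
scene 495 [ 499.1 -186.7] [207.5 106.5] 86.03
[[438.79998779296875, -286.5], [545.0999755859375, -293.8999938964844], [559.5, -86.9000015258789], [453.20001220703125, -79.5]]
xyz [ 0.078  0.003 -0.136] twist [ 0.0004  0.0002 -0.0002]
```

```bash
python3 -m pendant '{"xyz":[[0.012,0,-0.022],[0.024,0,-0.044],[0.036,0,-0.066],[0.048,0,-0.088],[0.06,0.001,-0.11],[0.072,0.001,-0.132],[0.084,0.001,-0.154],[0.096,0.002,-0.176],[0.108,0.002,-0.198],[0.108,0.002,-0.198]],"twist":[[0,0,0],[0,0,0],[0,0,0],[0,0,0],[0,0,0],[0,0,0],[0,0,0],[0,0,0],[0,0,0],[0,0,0]]}'; 
python3 -c "
from h import *
status()
for n in('top','scene'):
    d=ctrl.snapshot(n);np.savez(n+'3.npz',**d);C=cloud(d);W=C.reshape(-1,3)
    V=W[(W[:,0]>420)&(W[:,0]<600)&(W[:,1]>-250)&(W[:,1]<-15)&(W[:,2]>110)&(W[:,2]<125)];rect(V,n)
    V=W[(W[:,0]>440)&(W[:,0]<530)&(W[:,1]>-40)&(W[:,1]<60)&(W[:,2]>15)&(W[:,2]<100)];rect(V,n+' flask')
    if n=='top':cv2.imwrite('pics/t3.png',cv2.resize(d['img'][130:290,180:420],None,fx=3,fy=3))
"
```

```text
t: 5.27
tool_pos: [498.9, -337.8, 188.6]
eef_rot: [1.534, 1.574, -0.921]
force: [1.1, -3.5, 0.9]
opening: 39.8
t 5.27 tcp [ 498.9 -337.8  188.6] tip [ 497.  -256.9   35.7] x [-0.011  0.468 -0.884] y [1.    0.027 0.002] F [ 1.1 -3.5  0.9] op 39.8 q [-0.83  0.77  1.39  0.32  1.37 -0.99]
top 567 [ 486.8 -145.4] [206.  108.1] 88.32
[[429.79998779296875, -246.8000030517578], [537.7999877929688, -249.89999389648438], [543.9000244140625, -44.0], [435.79998779296875, -40.900001525878906]]
top flask 199 [486.7  11.6] [46.  54.2] 40.57
[[451.6000061035156, 17.299999237060547], [486.79998779296875, -23.899999618530273], [521.7000122070312, 6.0], [486.5, 47.20000076293945]]
scene 452 [ 491.  -144.5] [207.4 106.3] 88.46
[[435.0, -246.8000030517578], [541.2999877929688, -249.6999969482422], [546.9000244140625, -42.29999923706055], [440.6000061035156, -39.400001525878906]]
scene flask 6 [458.7 -12.6] [61.6 11.3] 69.68
[[442.70001220703125, -39.5], [453.29998779296875, -43.5], [474.70001220703125, 14.300000190734863], [464.1000061035156, 18.200000762939453]]
```

View pics/t3.png

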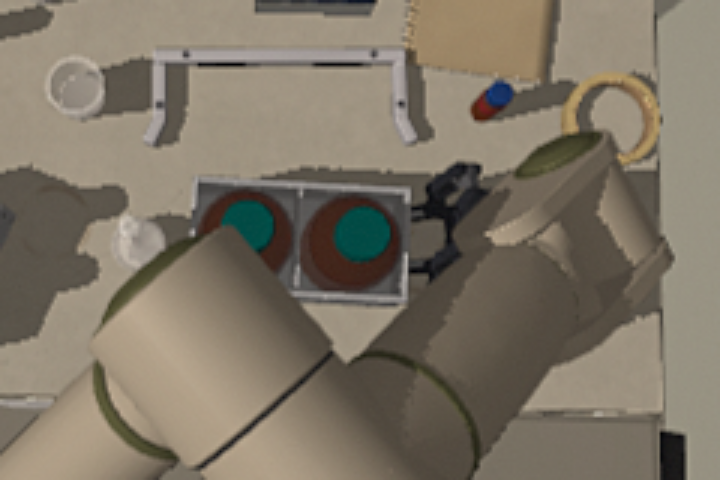

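```bash
python3 -m pendant '{"xyz":[[0.008,0,-0.015],[0.016,0,-0.03],[0.024,0,-0.044],[0.03,0,-0.055],[0.03,0,-0.055]],"twist":[[0,0,0],[0,0,0],[0,0,0],[0,0,0],[0,0,0]]}'; 
python3 -c "
from h import *
status()
for n in('top','scene'):
    d=ctrl.snapshot(n);W=cloud(d).reshape(-1,3)
    V=W[(W[:,0]>420)&(W[:,0]<600)&(W[:,1]>-236)&(W[:,1]<-10)&(W[:,2]>110)&(W[:,2]<125)];rect(V,n)
d=np.load('top3.npz');print([np.round(cray(d,u,210,28),1) for u in (216,226,235)])
"
```

```text
t: 5.78
tool_pos: [498.5, -325.7, 188.4]
eef_rot: [1.534, 1.574, -0.921]
force: [1.4, -5.4, 3.2]
opening: 40.2
t 5.78 tcp [ 498.5 -325.7  188.4] tip [ 496.6 -244.8   35.5] x [-0.011  0.468 -0.884] y [1.    0.027 0.002] F [ 1.4 -5.4  3.2] op 40.2 q [-0.82  0.76  1.42  0.32  1.35 -0.98]
top 570 [ 484.8 -133.8] [205.5 108.1] 89.31
[[429.5, -235.8000030517578], [537.5999755859375, -237.10000610351562], [540.0999755859375, -31.700000762939453], [432.0, -30.399999618530273]]
scene 419 [ 488.4 -132.7] [206.9 107.5] 89.43
[[433.6000061035156, -235.60000610351562], [541.0999755859375, -236.6999969482422], [543.0999755859375, -29.799999237060547], [435.70001220703125, -28.700000762939453]]
[array([488.6,  40.4,  28. ]), array([489.4,  10.4,  28. ]), array([490.1, -16.6,  28. ])]
```

```bash
python3 -m pendant '{"xyz":[[-0.01,0,0.018],[-0.025,0,0.046],[-0.05,-0.001,0.092],[-0.08,-0.001,0.147],[-0.105,-0.002,0.193],[-0.117,-0.002,0.215],[-0.117,-0.002,0.215]],"twist":[[0,0,0],[0,0,0],[0,0,0],[0,0,0],[0,0,0],[0,0,0],[0,0,0]]}'; 
python3 -c "
from h import *
status();t=np.radians
rel(*tgt([497,-295,120],t(91.56),t(28)))
rel(*tgt([380,-290,150],t(46),t(28)))
rel(*tgt([370,-140,150],t(1.56),t(28)))
d=ctrl.snapshot('top');W=cloud(d).reshape(-1,3)
V=W[(W[:,0]>420)&(W[:,0]<600)&(W[:,1]>-250)&(W[:,1]<-10)&(W[:,2]>110)&(W[:,2]<125)];rect(V,'top')
"
```

```text
t: 6.47
tool_pos: [499.0, -375.3, 188.1]
eef_rot: [1.535, 1.576, -0.921]
force: [0.0, -0.9, 0.0]
opening: 39.9
t 6.47 tcp [ 499.  -375.3  188.1] tip [ 497.  -294.1   35.3] x [-0.012  0.469 -0.883] y [1.    0.027 0.001] F [ 0.  -0.9  0. ] op 39.9 q [-0.87  0.82  1.3   0.3   1.42 -1.  ]
xyz [-0.376  0.001 -0.195] twist [-0.     -0.     -0.0004]
xyz [-0.433 -0.873 -0.409] twist [ 2.234e-01 -1.000e-04  1.185e-01]
xyz [ 0.053 -1.019 -1.323] twist [ 4.414e-01 -2.000e-04  2.344e-01]
top 496 [ 486.  -134.3] [206.9 107.4] 88.47
[[429.6000061035156, -236.3000030517578], [536.9000244140625, -239.1999969482422], [542.5, -32.29999923706055], [435.1000061035156, -29.5]]
```

```bash
python3 -m pendant '{"xyz":[[-0.1,0,-0.05],[-0.22,0,-0.11],[-0.32,-0.05,-0.17],[-0.38,-0.15,-0.22],[-0.4,-0.3,-0.27],[-0.41,-0.45,-0.31],[-0.42,-0.6,-0.34],[-0.425,-0.72,-0.37],[-0.433,-0.82,-0.4],[-0.433,-0.873,-0.409],[-0.433,-0.873,-0.409]],"twist":[[0,0,0],[0,0,0],[0.02,0,0.01],[0.05,0,0.026],[0.08,0,0.042],[0.11,0,0.058],[0.14,0,0.074],[0.17,0,0.09],[0.2,0,0.105],[0.223,0,0.118],[0.223,0,0.118]]}' 85
python3 -c "
from h import *
status();t=np.radians
rel(*tgt([370,-134,120],t(1.56),t(28)))
"
```

```text
t: 7.43
tool_pos: [322.5, -346.7, 303.5]
eef_rot: [2.205, 0.935, -1.325]
force: [0.0, 1.0, 0.1]
opening: 85.4
t 7.43 tcp [ 322.5 -346.7  303.5] tip [ 378.9 -288.2  150.8] x [ 0.326  0.338 -0.883] y [ 0.719 -0.695 -0.001] F [0.  1.  0.1] op 85.4 q [-1.15  0.33  1.79  0.48  1.25 -0.58]
xyz [ 0.436 -0.853 -0.492] twist [2.176e-01 1.000e-04 1.160e-01]
```

```bash
python3 -m pendant '{"xyz":[[0.02,-0.06,-0.03],[0.06,-0.14,-0.08],[0.1,-0.24,-0.14],[0.15,-0.34,-0.2],[0.21,-0.45,-0.26],[0.27,-0.56,-0.32],[0.33,-0.67,-0.38],[0.38,-0.76,-0.43],[0.41,-0.82,-0.47],[0.436,-0.853,-0.492],[0.436,-0.853,-0.492]],"twist":[[0.02,0,0.0107],[0.045,0,0.024],[0.07,0,0.037],[0.095,0,0.05],[0.12,0,0.064],[0.145,0,0.077],[0.17,0,0.09],[0.195,0,0.104],[0.2176,0,0.116],[0.2176,0,0.116],[0.2176,0,0.116]]}'
python3 -c "
from h import *
status();t=np.radians
rel(*tgt([385,-135,35],t(1.56),t(28)))
d=ctrl.snapshot('scene');cv2.imwrite('pics/s4.png',cv2.resize(d['img'][120:320,120:380],None,fx=3,fy=3))
"
```

```text
t: 8.35
tool_pos: [289.4, -135.6, 272.1]
eef_rot: [2.675, 0.051, -1.609]
force: [0.4, 0.0, 1.1]
opening: 84.9
t 8.35 tcp [ 289.4 -135.6  272.1] tip [ 370.4 -132.4  119.3] x [ 0.468  0.018 -0.883] y [ 0.038 -0.999 -0.   ] F [0.4 0.  1.1] op 84.9 q [-0.92 -0.02  2.32  0.68  0.66  0.1 ]
xyz [0.406 0.011 0.134] twist [0.003  0.0002 0.0017]
```

View pics/s4.png

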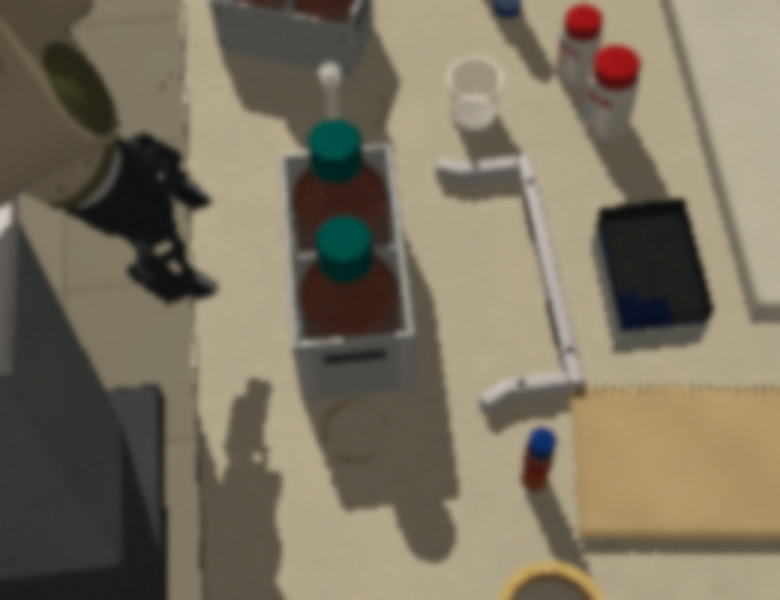

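```bash
python3 -m pendant '{"xyz":[[0.04,0.001,0.013],[0.1,0.003,0.033],[0.17,0.005,0.056],[0.24,0.007,0.079],[0.31,0.009,0.102],[0.37,0.011,0.122],[0.406,0.011,0.134],[0.406,0.011,0.134],[0.406,0.011,0.134]],"twist":[[0.003,0,0.0017],[0.003,0,0.0017],[0.003,0,0.0017],[0.003,0,0.0017],[0.003,0,0.0017],[0.003,0,0.0017],[0.003,0,0.0017],[0.003,0,0.0017],[0.003,0,0.0017]]}'
python3 -c "
from h import *
status();t=np.radians
rel(*tgt([445,-133.4,35],t(1.56),t(28)))
"
```

```text
t: 9.15
tool_pos: [304.1, -139.6, 188.0]
eef_rot: [2.683, 0.029, -1.612]
force: [0.2, -1.2, 0.6]
opening: 85.1
t 9.15 tcp [ 304.1 -139.6  188. ] tip [ 385.3 -137.8   35.2] x [ 0.469  0.01  -0.883] y [ 0.022 -1.     0.   ] F [ 0.2 -1.2  0.6] op 85.1 q [-0.88  0.26  2.36  1.11  0.43 -0.34]
xyz [ 0.141 -0.013 -0.263] twist [-0.0015  0.     -0.0008]
```

```bash
python3 -m pendant '{"xyz":[[0.012,-0.001,-0.022],[0.024,-0.003,-0.044],[0.036,-0.005,-0.066],[0.048,-0.007,-0.088],[0.06,-0.009,-0.11],[0.072,-0.011,-0.132],[0.084,-0.013,-0.154],[0.096,-0.013,-0.176],[0.108,-0.013,-0.198],[0.12,-0.013,-0.22],[0.13,-0.013,-0.242],[0.141,-0.013,-0.263]],"twist":[[-0.0015,0,-0.0008],[-0.0015,0,-0.0008],[-0.0015,0,-0.0008],[-0.0015,0,-0.0008],[-0.0015,0,-0.0008],[-0.0015,0,-0.0008],[-0.0015,0,-0.0008],[-0.0015,0,-0.0008],[-0.0015,0,-0.0008],[-0.0015,0,-0.0008],[-0.0015,0,-0.0008],[-0.0015,0,-0.0008]]}'
cat >> h.py <<'E'
B=np.array([618,-128.7]);TH=np.radians(1.56)
def look(x0=420,x1=690):
    for n in('top','scene'):
        W=cloud(ctrl.snapshot(n)).reshape(-1,3)
        V=W[(W[:,0]>x0)&(W[:,0]<x1)&(W[:,1]>-250)&(W[:,1]<-10)&(W[:,2]>110)&(W[:,2]<125)]
        r=rect(V,n);c,s=np.cos(TH),np.sin(TH);print("in bay frame",np.round(np.array([[c,s],[-s,c]])@(np.array(r[0])-B),1))
E
python3 -c "
from h import *
status();t=np.radians;look()
rel(*tgt([515,-131.5,35],t(1.56),t(28)))
"
```

```text
t: 10.15
tool_pos: [363.3, -134.7, 187.6]
eef_rot: [2.68, 0.034, -1.613]
force: [-6.9, -0.1, -0.1]
opening: 84.9
t 10.15 tcp [ 363.3 -134.7  187.6] tip [ 444.3 -132.7   34.7] x [ 0.468  0.012 -0.884] y [ 0.026 -1.     0.   ] F [-6.9 -0.1 -0.1] op 84.9 q [-0.73  0.34  2.22  1.02  0.39 -0.11]
top 720 [ 486.2 -132.7] [129.5 203.6] 1.52
[[418.79998779296875, -32.70000076293945], [424.1000061035156, -236.1999969482422], [553.5999755859375, -232.6999969482422], [548.2000122070312, -29.200000762939453]]
in bay frame [-131.9   -0.4]
scene 730 [ 487.6 -131.8] [137.5 207.3] 1.11
[[416.79998779296875, -29.5], [420.79998779296875, -236.6999969482422], [558.2999877929688, -234.10000610351562], [554.2999877929688, -26.799999237060547]]
in bay frame [-130.4    0.5]
xyz [ 0.164  0.004 -0.311] twist [-0.0002  0.0002 -0.0002]
```

```bash
python3 -m pendant '{"xyz":[[0.014,0,-0.026],[0.028,0,-0.052],[0.042,0.001,-0.078],[0.055,0.001,-0.104],[0.068,0.001,-0.13],[0.082,0.002,-0.156],[0.096,0.002,-0.182],[0.11,0.002,-0.208],[0.123,0.003,-0.234],[0.137,0.003,-0.26],[0.15,0.003,-0.286],[0.164,0.003,-0.311]],"twist":[[0,0,0],[0,0,0],[0,0,0],[0,0,0],[0,0,0],[0,0,0],[0,0,0],[0,0,0],[0,0,0],[0,0,0],[0,0,0],[0,0,0]]}'
python3 -c "
from h import *
status();t=np.radians;look(505)
rel(*tgt([560,-130.3,35],t(1.56),t(28)))
"
```

```text
t: 11.25
tool_pos: [433.3, -133.4, 187.7]
eef_rot: [2.68, 0.036, -1.614]
force: [-6.4, 0.6, 0.9]
opening: 84.8
t 11.25 tcp [ 433.3 -133.4  187.7] tip [ 514.3 -131.2   34.8] x [ 0.468  0.013 -0.884] y [ 0.026 -1.    -0.001] F [-6.4  0.6  0.9] op 84.8 q [-0.61  0.44  2.04  0.85  0.38  0.18]
top 787 [ 566.8 -131.1] [106.9 205.3] 1.55
[[510.5, -30.0], [516.0999755859375, -235.1999969482422], [623.0, -232.3000030517578], [617.4000244140625, -27.100000381469727]]
in bay frame [-51.3  -1. ]
scene 692 [ 572.4 -129. ] [108.3 209.4] 1.52
[[515.5, -25.799999237060547], [521.0, -235.10000610351562], [629.2999877929688, -232.3000030517578], [623.7999877929688, -22.899999618530273]]
in bay frame [-45.6   0.9]
xyz [ 0.106  0.001 -0.199] twist [-0.0002  0.0002 -0.0001]
```

```bash
python3 -m pendant '{"xyz":[[0.008,0,-0.015],[0.017,0,-0.032],[0.026,0,-0.049],[0.035,0,-0.066],[0.044,0.001,-0.083],[0.053,0.001,-0.1],[0.062,0.001,-0.116],[0.07,0.001,-0.131],[0.078,0.001,-0.146],[0.086,0.001,-0.16],[0.093,0.001,-0.174]],"twist":[[0,0,0],[0,0,0],[0,0,0],[0,0,0],[0,0,0],[0,0,0],[0,0,0],[0,0,0],[0,0,0],[0,0,0],[0,0,0]]}'
python3 -c "
from h import *
status();look(535)"
python3 -m pendant '{"xyz":[[0.005,0,-0.009],[0.009,0,-0.018],[0.014,0,-0.026],[0.014,0,-0.026]],"twist":[[0,0,0],[0,0,0],[0,0,0],[0,0,0]]}'
```

```text
t: 12.27
tool_pos: [472.5, -132.7, 187.8]
eef_rot: [2.68, 0.035, -1.613]
force: [-7.8, -0.3, 1.7]
opening: 84.9
t 12.27 tcp [ 472.5 -132.7  187.8] tip [ 553.5 -130.6   34.9] x [ 0.468  0.013 -0.884] y [ 0.026 -1.    -0.   ] F [-7.8 -0.3  1.7] op 84.9 q [-0.56  0.5   1.93  0.74  0.39  0.34]
top 696 [ 607.1 -129.8] [109.  205.1] 1.51
[[549.9000244140625, -28.700000762939453], [555.2999877929688, -233.8000030517578], [664.2000122070312, -230.89999389648438], [658.7999877929688, -25.799999237060547]]
in bay frame [-10.9  -0.8]
scene 709 [ 600.1 -127.9] [129.4 211.8] 1.23
[[533.2000122070312, -23.399999618530273], [537.7000122070312, -235.1999969482422], [667.0999755859375, -232.39999389648438], [662.5, -20.600000381469727]]
in bay frame [-17.9   1.3]
t: 12.7
tool_pos: [478.6, -132.6, 187.8]
eef_rot: [2.68, 0.035, -1.613]
force: [-5.1, 0.8, 1.0]
opening: 85.0
```

Remaining travel is about 5 mm. I'll continue in short steps until the force rises at the stop.

```bash
python3 -m pendant '{"xyz":[[0.005,0,-0.009],[0.007,0,-0.013],[0.007,0,-0.013]],"twist":[[0,0,0],[0,0,0],[0,0,0]]}' | grep -E "pos|force"; python3 -m pendant '{"xyz":[[0.003,0,-0.005],[0.005,0,-0.009],[0.005,0,-0.009]],"twist":[[0,0,0],[0,0,0],[0,0,0]]}'| grep -E "pos|force"
```

```text
tool_pos: [481.5, -132.6, 187.8]
force: [-5.2, 0.4, 0.2]
tool_pos: [483.5, -132.5, 187.8]
force: [-7.2, 0.6, 2.6]
```

```bash
python3 -m pendant '{"xyz":[[0.003,0,-0.005],[0.005,0,-0.009],[0.005,0,-0.009]],"twist":[[0,0,0],[0,0,0],[0,0,0]]}'| grep -E "pos|force"
```

```text
tool_pos: [485.5, -132.5, 187.7]
force: [-5.8, -0.0, 1.7]
```

```bash
python3 -m pendant '{"xyz":[[0.003,0,-0.005],[0.005,0,-0.009],[0.005,0,-0.009]],"twist":[[0,0,0],[0,0,0],[0,0,0]]}'| grep -E "pos|force"; python3 -c "
from h import *
status();look(545)"
```

```text
tool_pos: [487.6, -132.4, 187.7]
force: [-7.2, -0.5, 2.2]
t 13.7 tcp [ 487.6 -132.4  187.7] tip [ 568.6 -130.3   34.8] x [ 0.468  0.012 -0.884] y [ 0.026 -1.    -0.   ] F [-7.2 -0.5  2.2] op 85.4 q [-0.54  0.52  1.89  0.71  0.4   0.39]
top 754 [ 621.5 -129.5] [108.5 205.5] 1.48
[[564.5999755859375, -28.200000762939453], [569.9000244140625, -233.60000610351562], [678.2999877929688, -230.8000030517578], [673.0, -25.399999618530273]]
in bay frame [ 3.4 -0.9]
scene 721 [ 612.2 -128.4] [135.5 209.8] 1.01
[[542.5999755859375, -24.700000762939453], [546.2999877929688, -234.39999389648438], [681.7999877929688, -232.10000610351562], [678.0999755859375, -22.299999237060547]]
in bay frame [-5.8  0.5]
```

```bash
for i in 1; do python3 -m pendant '{"xyz":[[0.003,0,-0.005],[0.005,0,-0.009],[0.005,0,-0.009]],"twist":[[0,0,0],[0,0,0],[0,0,0]]}'| grep -E "pos|force"; done
```

```text
tool_pos: [488.9, -132.4, 187.3]
force: [-16.2, -2.9, 5.9]
```

```bash
python3 -m pendant '{"xyz":[[0.003,0,-0.005],[0.005,0,-0.009],[0.005,0,-0.009]],"twist":[[0,0,0],[0,0,0],[0,0,0]]}'| grep -E "pos|force"
```

```text
tool_pos: [489.7, -132.0, 186.4]
force: [-31.5, -3.8, 8.0]
```

The force rose to 31 N while the tool stopped advancing, so the crate is against the back stop. Now I draw back.

```bash
python3 -m pendant '{"xyz":[[-0.008,0,0.015],[-0.02,0,0.037],[-0.04,0,0.075],[-0.07,0,0.13],[-0.1,0,0.187],[-0.13,0,0.243],[-0.16,0,0.3],[-0.19,0,0.356],[-0.21,0,0.393],[-0.22,0,0.412],[-0.22,0,0.412]],"twist":[[0,0,0],[0,0,0],[0,0,0],[0,0,0],[0,0,0],[0,0,0],[0,0,0],[0,0,0],[0,0,0],[0,0,0],[0,0,0]]}'
python3 -c "
from h import *
status();look(540)
for n,a in(('scene',np.s_[120:320,120:380]),('top',np.s_[120:270,180:420])):
    d=ctrl.snapshot(n);cv2.imwrite('pics/f_'+n+'.png',cv2.resize(d['img'][a],None,fx=3,fy=3,interpolation=cv2.INTER_CUBIC));np.savez('f_'+n+'.npz',**d)"
```

```text
t: 15.22
tool_pos: [398.4, -134.9, 188.2]
eef_rot: [2.681, 0.033, -1.611]
force: [0.7, -0.7, 0.2]
opening: 85.2
t 15.22 tcp [ 398.4 -134.9  188.2] tip [ 479.7 -133.    35.4] x [ 0.47   0.011 -0.883] y [ 0.025 -1.     0.001] F [ 0.7 -0.7  0.2] op 85.2 q [-0.67  0.39  2.13  0.94  0.38  0.03]
top 701 [ 621.9 -129.7] [107.6 205.5] 1.66
[[565.2000122070312, -28.5], [571.0999755859375, -233.89999389648438], [678.7000122070312, -230.8000030517578], [672.7000122070312, -25.399999618530273]]
in bay frame [ 3.9 -1.1]
scene 711 [ 626.5 -129.2] [108.8 208.1] 1.65
[[569.0999755859375, -26.799999237060547], [575.0999755859375, -234.8000030517578], [683.9000244140625, -231.6999969482422], [677.9000244140625, -23.700000762939453]]
in bay frame [ 8.5 -0.8]
```

View pics/f_scene.png

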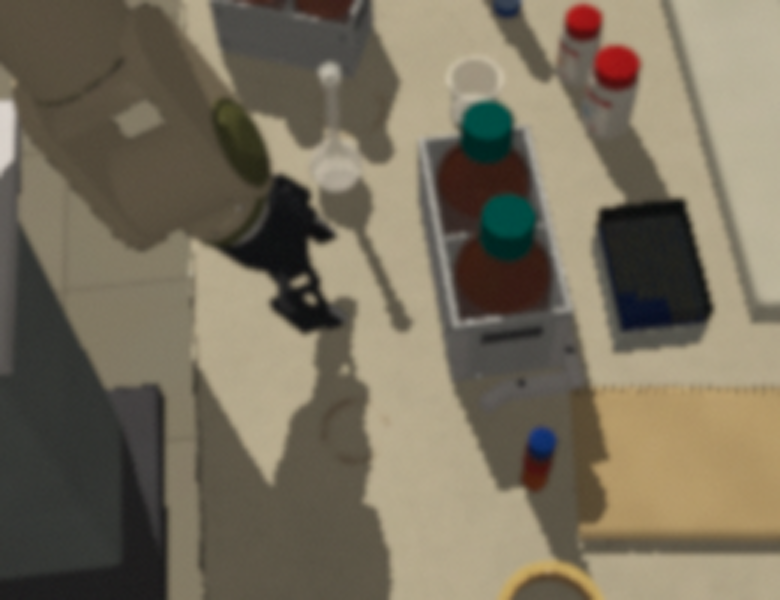

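View pics/f_top.png

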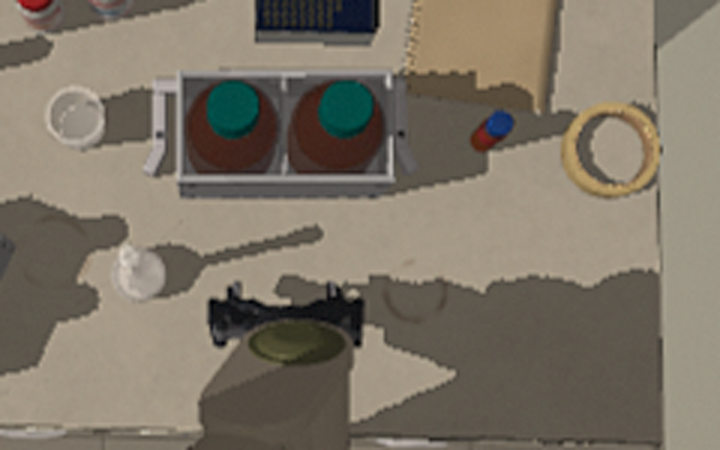

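```bash
python3 -m pendant '{"xyz":[[-0.05,0,0.0],[-0.12,0,0.0],[-0.22,0,0.0],[-0.32,0,0.0],[-0.4,0,0.0],[-0.45,0,0.0],[-0.45,0,0.0],[-0.45,0,0.0]],"twist":[[0,0,0],[0,0,0],[0,0,0],[0,0,0],[0,0,0],[0,0,0],[0,0,0],[0,0,0]]}'
python3 -c "
from h import *
status();look(540);ctrl.hand_in()"
```

```text
t: 16.08
tool_pos: [356.8, -135.9, 267.6]
eef_rot: [2.681, 0.033, -1.609]
force: [-0.2, 0.1, 0.0]
opening: 85.2
t 16.08 tcp [ 356.8 -135.9  267.6] tip [ 438.1 -134.   114.9] x [ 0.47   0.011 -0.883] y [ 0.026 -1.     0.001] F [-0.2  0.1  0. ] op 85.2 q [-0.75  0.13  2.18  0.66  0.57  0.28]
top 721 [ 622.  -129.6] [107.3 205.5] 1.82
[[565.2000122070312, -28.600000381469727], [571.7000122070312, -234.0], [678.9000244140625, -230.60000610351562], [672.4000244140625, -25.200000762939453]]
in bay frame [ 4. -1.]
scene 709 [ 626.3 -128.3] [108.7 209.5] 1.67
[[569.0, -25.200000762939453], [575.0999755859375, -234.60000610351562], [683.7000122070312, -231.39999389648438], [677.5999755859375, -22.0]]
in bay frame [8.4 0.2]
the job is handed in; nothing more can be done
```

The crate is parked in the bay and the job is handed in, at about 16 s on the robot's clock. I pushed the larger crate sideways until it was in line with the bay. Then I pushed it straight in with both open fingers and drew back. The fingertips stayed about 35 mm above the worktop throughout.

**Last checks:**
- **Home:** sliding took about 5–8 N. At the end the force rose to 31 N and the tool nearly stopped, which shows the crate against the back stop.
- **Alignment:** the crate's yaw measures 1.7–1.8° against 1.6° for the bay, and it sits within about 1 mm of the bay's centre line.
- **Other things:** I saw no movement of the flask, beaker, vial or tape in the final pictures. The flask had about 13 mm of clearance during the sideways push. The timer was outside these views, well away from the arm's path.
- **Robot:** it touches nothing, and the measured force is about zero.

**Disagreement:** the two cameras put the crate 4 mm (top) and 8 mm (scene) deeper than my estimated bay origin. That origin, and the depth readings, are only good to a few mm. I relied on the force rise at the stop to judge it flush.

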